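Pack the open foot of a drive unit

ROBOT

A 6-joint arm with a two-finger parallel gripper is mounted at the origin on the work surface. World frame = base frame: x ahead of the robot, y to its left, z up, the work surface at z = 0. Lengths are in mm, angles in degrees, forces in N, time in s.
With the tool pointing down it reaches from about 350 to 850 mm from the base axis. Payload 8.1 kg.
Tool frame: the origin (TCP) lies midway between the tips of the shut fingers; the grasp point (between the pads) lies 19 mm behind it (r.pinch_z is the distance from the TCP to the grasp point, in mm); z points along the fingers, y is the line along which they close (so a half turn about z gives the same grasp; the last joint's range is limited). The gripper opens to 85 mm and grips with 20 to 120 N. Pads are 22 mm wide; open, the fingers measure 114 mm over their backs; the gripper's body (76 mm by 85 mm) begins 54 mm behind the grasp point. The pads swing forward as they close: fully open they stand 13 mm farther back than shut.
Start: joints at [-75.138, 7.471, 85.268, -0, 87.261, -4.893], TCP at [202.825, -564.683, 231.292] pointing down, gripper open.
Joint ranges: [-169.43, 169.43], [-51.17, 129.36], [1.28, 143.12], [-76.62, 256.62], [0, 156.53], [-152.29, 152.29]. Speed limits (degrees/s): [136.94, 136.94, 159.86, 180, 180, 180].

INTERFACE

Orientations are given as [roll, pitch, yaw] about the fixed x, y, z axes, in that order (R = Rz(yaw) Ry(pitch) Rx(roll)).
In Python, from bench import sensors, optics, job, r gives the robot as it stands.
- The arm moves only by the tool play_rows, never from a script. Its argument "motion" is a list that holds one entry, the list of rows, each a list of 6 numbers: the shift along the tool's x, y, z in cm, then the turn, a rotation vector about the tool's x, y, z in degrees. In form: [[[x, y, z, ax, ay, az], ...]]. A call has 1 to 5 rows; each row is the pose to reach, as a shift and turn from the pose commanded when the call began, along the tool's axes at that moment; what a row does not reach only later rows make up. A row lasts 1/10 s, in which the tool goes at most 50 mm and 8.59 degrees, less where a joint would pass 70% of its speed; a pose out of reach is approached as far as the arm can. A call with a gripper value outside its range is refused whole. "jaw" is the opening, from 0 (shut) to 1 (fully open), set as the call begins (left out, the last holds). The fingers move at their own pace and stop on an object; "squeeze" is the grip in N (left out, the last holds). Time passes only in rows, so rows that repeat a pose let the fingers close. It gives the time, the measured TCP pose, the force, the opening and the grip force at its end, in the units of the state.
- sensors.sense(): the state, without advancing time (a new reading comes with each control period).
- optics.snapshot(name): name is "scene" or "top"; returns a dict with "pixels" (480x640x3 uint8, red, green, blue), "mtx" (3x3 intrinsics, pixels), "R" (3x3) and "t" (3): a world point X has camera coordinates R X + t. Camera axes: x right, y down, z forward; pixel columns grow to the right and rows downward; lengths in mm; the calibration is good to about 2 mm. A picture is of the moment at which its call begins. There is no depth.
- job.hand_in(): hands the job in; it is judged then, once.
The state is a dict: "time": time; "joint_pos": joint angles; "qd": joint speeds; "joint_efforts": joint torques, N m; "tool_pos": TCP position; "tcp_rot": TCP orientation; "ft_force": force on the tool from outside, world axes, zero at the start; "wrist_torque": the same for the moment, N m; "finger_gap": finger opening in mm; "grip_force": force on a finger pad.
Only numpy, scipy, OpenCV 4.12 (cv2) and the standard library are available. Lean on these libraries where they do the work, as an engineer would, in place of code of your own. Each camera call takes 0.05 s, during which the arm holds its last target. There are 200 camera calls.

TASK

One foot of the drive unit on the wooden board has no packing under it yet. Choose the two slotted packing plates that together fill the gap under that foot snugly, and slide them in flat, one on the other, slots astride the stud, until they are fully home, without forcing them. Leave the tin, spanner, bearing and bolt where they are.

Things in the scene. Friction and masses are not known exactly. Their poses are not given: they have to be found in the camera images.
- drive_a: Fixed drive unit: aluminium gear case 180 (x) x 130 mm on four feet, finned motor on its +x end, on a dark steel bed plate 260 x 300 x 15 mm. Origin: bed's underside, below the stud of its open foot, z up. The work is on the unit on the pale wooden board (world y of this origin above -0.2); the other waits on the black mat (y below -0.4). Open: the +y foot at the motor end, gap 19.5 mm.
- drive_a_foot (a point): Foot of the axis of the drive_a's 12 mm stud at its open foot, on the bed surface; axes as drive_a. A plate slides in along this frame's -y, slot first; home: its origin over this point, its x axis along -y. The foot's flat underside is 19.5 mm above it; its outer edge, 22 mm away towards +y, has a 2.5 mm bevel; case wall (top 139.5 mm above the bed) 23 mm towards -y, bed's edge 62 mm towards +y.
- drive_b: Fixed drive unit: aluminium gear case 180 (x) x 130 mm on four feet, finned motor on its +x end, on a dark steel bed plate 260 x 300 x 15 mm. Origin: bed's underside, below the stud of its open foot, z up. The work is on the unit on the pale wooden board (world y of this origin above -0.2); the other waits on the black mat (y below -0.4). Open: the +y foot away from the motor, gap 25.5 mm.
- drive_b_foot (a point): Foot of the axis of the drive_b's 12 mm stud at its open foot, on the bed surface; axes as drive_b. A plate slides in along this frame's -y, slot first; home: its origin over this point, its x axis along -y. The foot's flat underside is 25.5 mm above it; its outer edge, 22 mm away towards +y, has a 2.5 mm bevel; case wall (top 145.5 mm above the bed) 23 mm towards -y, bed's edge 62 mm towards +y.
- plate_6: Loose slotted steel packing plate, 6 mm thick, 113 g, lying flat, 84 mm long: a fork body 40 mm wide with a 16 mm wide slot, then a pull tab 26 mm wide. Origin on the underside, where the stud's axis stands when fully home. x points out of the slot's mouth, z up: prong tips at x = +22 mm, slot's closed end at -6, tab from -24 to -62 (its middle -43).
- plate_9: Loose slotted steel packing plate, 9 mm thick, 169 g, lying flat, 84 mm long: a fork body 40 mm wide with a 16 mm wide slot, then a pull tab 26 mm wide. Origin on the underside, where the stud's axis stands when fully home. x points out of the slot's mouth, z up: prong tips at x = +22 mm, slot's closed end at -6, tab from -24 to -62 (its middle -43).
- plate_12: Loose slotted steel packing plate, 12 mm thick, 226 g, lying flat, 84 mm long: a fork body 40 mm wide with a 16 mm wide slot, then a pull tab 26 mm wide. Origin on the underside, where the stud's axis stands when fully home. x points out of the slot's mouth, z up: prong tips at x = +22 mm, slot's closed end at -6, tab from -24 to -62 (its middle -43).
- plate_15: Loose slotted steel packing plate, 15 mm thick, 282 g, lying flat, 84 mm long: a fork body 40 mm wide with a 16 mm wide slot, then a pull tab 26 mm wide. Origin on the underside, where the stud's axis stands when fully home. x points out of the slot's mouth, z up: prong tips at x = +22 mm, slot's closed end at -6, tab from -24 to -62 (its middle -43).
- mat: Fixed thin grey cloth-faced mat, 230 x 250 x 3 mm, on the wooden board, on which the four plates lie at the start, 2 by 2, slot mouths roughly towards the drive unit. Origin: centre of its underside (18 mm above the bench, the board's top).
- can: Bystander: white tin, 66 mm across, 125 mm tall, standing on the board; origin at the centre of its underside.
- spanner: Bystander: steel spanner 190 mm long lying on the board; origin under its middle.
- bearing: Bystander: steel bearing ring, 62 mm across, 16 mm high, lying on the board; origin at the centre of its underside.
- bolt: Bystander: hexagon flange bolt standing on its head, 26 mm across, 52 mm tall; origin at the centre of its underside.
There are look-alikes about, which are no part of the job. What is shaped like the plate_12 but pink or red is not meant.

How it is judged:
By the outcome, as a careful person would: the job done as asked, in the order asked, and still so for the second after the job is handed in, with the robot touching nothing.
It also fails if it takes over 58 s, if anything falls off the work surface, if the arm or the gripper's body presses on something with over 40 N, if the wrist force passes 120 N, or if a joint passes its speed limit or range.

## Working session

There is one attempt and no reset: what is moved stays moved. The work goes in short steps, Python scripts to look and compute and a tool call to move; the robot and the scene stay as the last step left them, time stands still between calls to the robot, and variables do not carry over. Pictures are saved under pics/ and viewed, at most 10 in all, crops included, and the job is handed in when it is done.

Besides the shell and the picture viewer there is one more tool, called after "Call:" as name(argument=value, ...) on one line, values as JSON. play_rows: Moves the arm, as the interface text tells. Its arguments: {"type":"object","properties":{"motion":{"type":"array","items":{"type":"array","items":{"type":"array","items":{"type":"number"}}}},"jaw":{"type":"number"},"squeeze":{"type":"number"}},"required":["motion"]}

```bash
mkdir -p pics; ls; python3 - <<'E'
from bench import sensors, optics, job, r
import cv2
for n in("scene","top"):
    s=optics.snapshot(n); cv2.imwrite(f"pics/{n}0.png",s["pixels"][:,:,::-1]); print(n,s["mtx"].round(1).tolist(),s["R"].round(4).tolist(),s["t"].round(1).tolist())
print(sensors.sense(), r.pinch_z)
E
```

```text
pics
scene [[615.1, 0.0, 323.7], [0.0, 615.1, 241.5], [0.0, 0.0, 1.0]] [[-0.7641, 0.645, 0.0149], [0.4494, 0.5487, -0.7049], [-0.4628, -0.5319, -0.7091]] [297.8, -221.1, 1809.0]
top [[565.7, 0.0, 317.4], [0.0, 565.7, 239.7], [0.0, 0.0, 1.0]] [[0.0046, -0.9999, 0.0162], [-0.9862, -0.0072, -0.1653], [0.1654, -0.0152, -0.9861]] [53.0, 445.4, 1522.3]
{'time': 0.1, 'joint_pos': array([-7.51377375e+01,  7.51109015e+00,  8.53231219e+01,  5.48876138e-05,
        8.72619594e+01, -4.89245787e+00]), 'qd': array([ 0.03373686, -0.10911013, -0.16910554,  0.00920764, -0.04215485,
       -0.02960409]), 'joint_efforts': array([ 4.50424131e-04, -5.70948279e+01, -5.01942122e+01, -2.35873113e-04,
        8.11836304e-03,  7.54826874e-05]), 'tool_pos': array([ 202.69597109, -564.19725708,  230.34532439]), 'tcp_rot': array([-1.79904184e+02, -8.25667035e-03,  1.97547108e+01]), 'ft_force': array([-0.49988453,  0.90613526,  1.09597016]), 'wrist_torque': array([-0.03468374, -0.03724482, -0.00967132]), 'grip_force': 0.0, 'finger_gap': 85.19280293857278} 18.700000000000003
```

View pics/scene0.png

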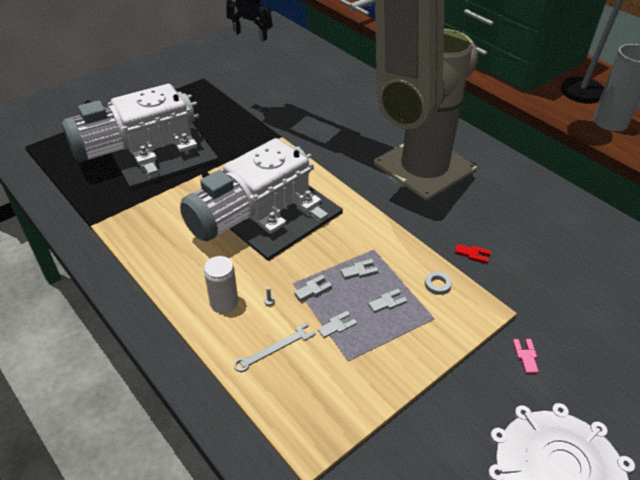

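View pics/top0.png

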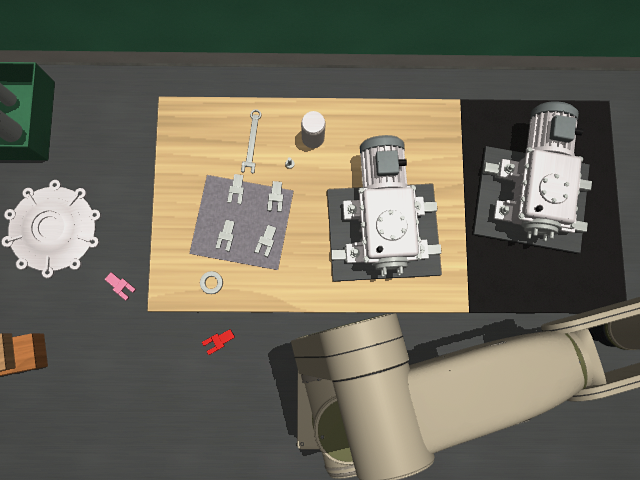

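```bash
python3 - <<'E'
import cv2,numpy as np
s=cv2.imread("pics/scene0.png");t=cv2.imread("pics/top0.png")
R=lambda i,f:cv2.resize(i,None,fx=f,fy=f,interpolation=cv2.INTER_CUBIC)
a=R(s[190:250,240:340],4);b=R(s[245:345,285:415],4)[:, :]
c=R(t[170:270,185:285],4)
d=R(t[180:285,320:420],4)
out=np.zeros((600,800,3),np.uint8)
out[:240,:400]=a; out[240:600,:400]=b[:360,60:460]
out[:300,400:]=c[:300]; out[300:600,400:]=d[40:340]
cv2.imwrite("pics/crop1.png",out)
E
```

```text
(no output)
```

View pics/crop1.png

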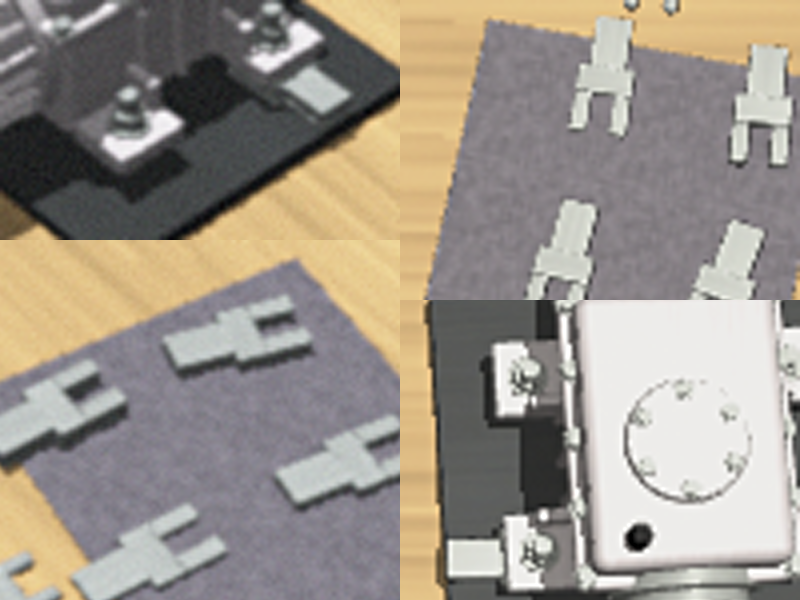

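Top view: the board unit (≈(390,200)) has its motor-end +y foot at (350,208) empty. The other +y foot, (340,255), already has a tab under it. So this is drive_a with a gap of 19.5 mm, which needs 6 + 12 = 18 mm. The four grey plates are at about (236,188), (275,195), (226,234) and (266,240) in the top view. The red (218,341) and pink (120,286) ones lie off the mat and are decoys. Next I measure poses and thicknesses.

```bash
cat > h.py <<'E'
import cv2,numpy as np
from bench import optics,sensors
def snap(n):
    s=optics.snapshot(n); return s
def proj(s,X):
    c=s["R"]@np.asarray(X,float)+s["t"]; p=s["mtx"]@c; return p[:2]/p[2]
def ray(s,uv):
    d=s["R"].T@np.linalg.solve(s["mtx"],[uv[0],uv[1],1.]); o=-s["R"].T@s["t"]; return o,d
def plane(s,uv,z):
    o,d=ray(s,uv); return o+d*(z-o[2])/d[2]
def tri(s1,u1,s2,u2):
    o1,d1=ray(s1,u1);o2,d2=ray(s2,u2); d1/=np.linalg.norm(d1);d2/=np.linalg.norm(d2)
    a,b=np.linalg.lstsq(np.c_[d1,-d2],o2-o1,rcond=None)[0]; p,q=o1+a*d1,o2+b*d2
    return (p+q)/2,np.linalg.norm(p-q)
E
python3 - <<'E'
from h import *
S=snap("scene");T=snap("top")
# plates in top image
im=cv2.cvtColor(T["pixels"],cv2.COLOR_RGB2HSV); roi=T["pixels"][165:275,185:300]
print("mat",T["pixels"][220,245],"plate",T["pixels"][182,237],T["pixels"][228,228])
g=cv2.resize(T["pixels"],None,fx=4,fy=4,interpolation=cv2.INTER_CUBIC).astype(int)
m=((g.min(2)>150)).astype(np.uint8); m[:4*172]=0;m[4*262:]=0;m[:,:4*205]=0;m[:,4*292:]=0
n,l,st,c=cv2.connectedComponentsWithStats(m)
tiles=[]
sc=S["pixels"]
for i in range(1,n):
    if st[i,4]<1500: continue
    ys,xs=np.where(l==i); P=np.array([plane(T,((x+.5)/4-.5,(y+.5)/4-.5),30) for x,y in zip(xs[::3],ys[::3])])[:,:2]
    mu=P.mean(0); _,_,V=np.linalg.svd(P-mu); ax=V[0]; 
    if ax[0]>0: ax=-ax
    q=(P-mu)@ax; w=(P-mu)@np.array([-ax[1],ax[0]])
    print(i,st[i],(c[i]/4).round(1),"mu",mu.round(1),"yaw",np.degrees(np.arctan2(ax[1],ax[0])).round(1),"len",q.min().round(1),q.max().round(1),"w",np.ptp(w).round(1),"area px",st[i,4]/16)
    u=proj(S,[*mu,27]).round().astype(int); print("scene",u)
    t=sc[u[1]-18:u[1]+19,u[0]-25:u[0]+25]; t=cv2.resize(t,(400,300),interpolation=cv2.INTER_CUBIC); tiles.append(t)
o=np.vstack([np.hstack(tiles[:2]),np.hstack(tiles[2:4])]); cv2.imwrite("pics/tiles.png",o[:,:,::-1])
E
```

```text
mat [139 132 137] plate [210 213 204] [209 212 203]
2 [ 907  695   68  121 4468] [236.4 188.2] mu [591.9 284.2] yaw 173.3 len -41.5 43.1 w 41.3 area px 279.25
scene [337 323]
6 [1070  723   63  121 4521] [275.9 195.5] mu [571.8 173.3] yaw 176.0 len -42.1 42.9 w 40.9 area px 282.5625
scene [312 290]
10 [ 862  879   74  125 4583] [226.2 234.5] mu [459.9 309. ] yaw 166.4 len -41.6 42.5 w 40.5 area px 286.4375
scene [387 301]
12 [1019  899   85  126 4637] [266.6 239.7] mu [446.1 196.8] yaw 160.2 len -41.6 42.2 w 40.8 area px 289.8125
scene [359 270]
```

View pics/tiles.png

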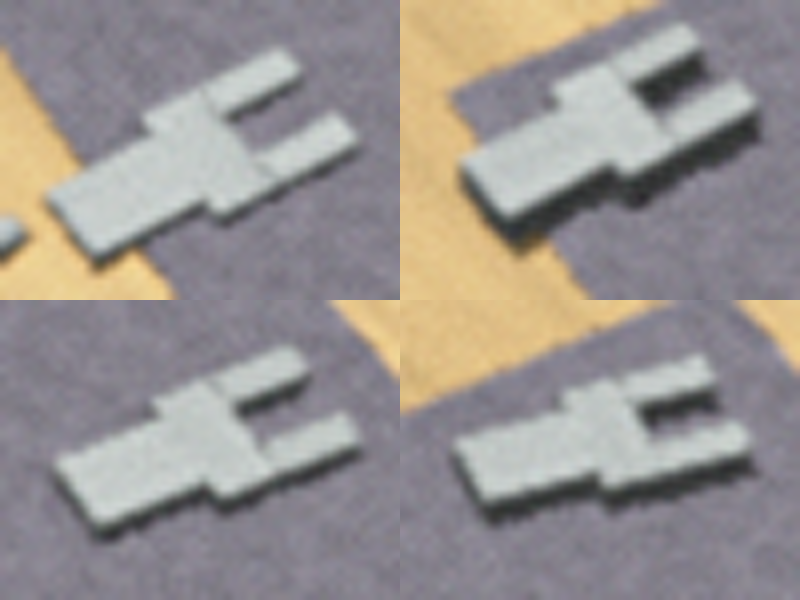

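Tiles, reading order: component 2 (top px (236,188)) has the thinnest side band, 6 (276,195) the thickest, 10 (226,234) thin and 12 (267,240) medium-thick. That gives 6/15/9/12. I check this by triangulating the bright top faces, and get the stud and bed edges as well.

```bash
python3 - <<'E'
from h import *
S=snap("scene");T=snap("top")
def cents(s,box,th=165):
    x0,y0,x1,y1=box; g=cv2.resize(s["pixels"],None,fx=4,fy=4,interpolation=cv2.INTER_CUBIC)
    hs=g.astype(int); m=((hs.min(2)>th)&(np.ptp(hs,axis=2)<40)).astype(np.uint8); k=np.zeros_like(m);k[4*y0:4*y1,4*x0:4*x1]=1;m*=k
    n,l,st,c=cv2.connectedComponentsWithStats(m); return [((c[i]+.5)/4-.5) for i in range(1,n) if st[i,4]>1500]
tc=cents(T,(205,172,292,262)); scs=cents(S,(290,250,415,345))
print(np.round(scs,1))
for t in tc:
    best=min(((*tri(S,c,T,t),c) for c in scs),key=lambda r:abs(r[0][2]-31)+3*r[1]); print(t.round(1),best[2].round(1),best[0].round(1),"gap",round(best[1],1),"thick",round(best[0][2]-21,1))
# bed edges in top view: dark vs wood
g=T["pixels"].astype(int)
def subpix(line,up):  # half crossing
    d=np.abs(np.diff(line.astype(float))); i=d.argmax(); w=d[max(0,i-1):i+2]; return (np.arange(max(0,i-1),i+2)+.5)@w/w.sum()
L=[]
for y in range(198,272,3):
    x=320+subpix(g[y,320:342,0],0); L.append((x,y))
L=np.array([plane(T,p,33)[:2] for p in L]); f=np.polyfit(L[:,0],L[:,1],1); res=L[:,1]-np.polyval(f,L[:,0])
k=abs(res)<1.5;f=np.polyfit(L[k,0],L[k,1],1)
print("left edge y=f(x)",f,"angle",np.degrees(np.arctan(f[0])),k.sum(),len(k),"y at x=545",np.polyval(f,545))
B=[]
for x in range(340,436,4):
    y=268+subpix(g[268:292,x,0],0); B.append((x,y))
B=np.array([plane(T,p,33)[:2] for p in B]); fb=np.polyfit(B[:,1],B[:,0],1);res=B[:,0]-np.polyval(fb,B[:,1]);k=abs(res)<2;fb=np.polyfit(B[k,1],B[k,0],1)
print("bottom edge x=f(y)",fb,k.sum(),len(k),"angle",-np.degrees(np.arctan(fb[0])))
a=cv2.resize(S["pixels"][195:235,250:300],(800,640),interpolation=cv2.INTER_CUBIC)[:600,:400]
a=cv2.resize(S["pixels"][200:240,255:295],(400,400),interpolation=cv2.INTER_CUBIC)
b=cv2.resize(T["pixels"][190:230,328:368],(400,400),interpolation=cv2.INTER_CUBIC)
cv2.imwrite("pics/stud.png",np.hstack([a,b])[:,:,::-1])
E
```

```text
[[358.2 268.2]
 [311.3 287.1]
 [386.2 300.2]
 [335.6 324.1]
 [299.9 333. ]]
[236.1 187.8] [335.6 324.1] [593.9 283.8  25.6] gap 2.3 thick 4.6
[275.  193.6] [311.3 287.1] [574.4 174.1  38.4] gap 0.8 thick 17.4
[225.9 234. ] [386.2 300.2] [461.1 308.   28.9] gap 2.1 thick 7.9
[266.3 239.2] [358.2 268.2] [446.5 195.9  32.3] gap 1.6 thick 11.3
left edge y=f(x) [ 0.05933386 -3.71503103] angle 3.3955985709458036 20 25 y at x=545 28.621920947205872
bottom edge x=f(y) [-5.96217869e-02  3.32179603e+02] 22 24 angle 3.412037594719135
```

View pics/stud.png

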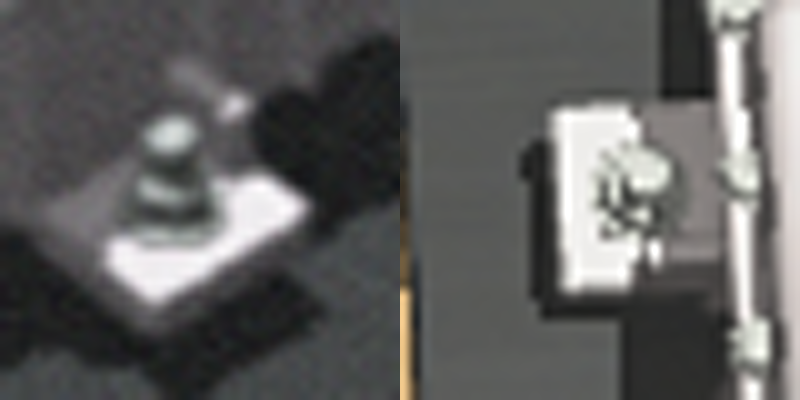

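The stud crops show the stud top at scene px (271.5,212.8) and top px (352,206.5). The foot's outer corners are at scene (270,229.5)/(285.5,220.5) and top (342.8,200.5)/(344,218.5).

```bash
python3 - <<'E'
from h import *
S=snap("scene");T=snap("top")
for a,b in (((271.5,212.8),(352,206.5)),((270,229.5),(342.8,200.5)),((285.5,220.5),(344,218.5))):
    p,g=tri(S,a,T,b); print(p.round(1),round(g,1))
y=np.radians(3.4); ex=np.array([np.cos(y),np.sin(y)]); ey=np.array([-ex[1],ex[0]])
# bed edge along +y at 62 -> stud y' ; 
p=np.array([545,np.polyval([0.05933386,-3.71503103],545)]); print("edge y'",p@ey, "stud y'",p@ey-62, "bottom edge x'",np.array([332.18,0])@ex)
E
```

```text
[527.3 -36.9  93.8] 2.7
[550.1 -14.1  67.5] 3.2
[500.  -17.1  66. ] 2.7
edge y' -3.750430437950964 stud y' -65.75043043795097 bottom edge x' 331.5953060397164
```

Call:
play_rows(motion=[[[3.36, -3.288, 0, 0, 0, 0], [6.72, -6.576, 0, 0, 0, 0], [10.08, -9.864, 0, 0, 0, 0], [13.44, -13.152, 0, 0, 0, 0], [16.8, -16.44, 0, 0, 0, 0]]])

```text
time: 0.9
tool_pos: [305.8, -351.5, 231.4]
tcp_rot: [180.0, -0.0, 19.7]
ft_force: [1.1, -0.8, -0.4]
finger_gap: 85.4
grip_force: 0.0
```

Call:
play_rows(motion=[[[3.36, -3.288, 0, 0, 0, 0], [6.72, -6.576, 0, 0, 0, 0], [10.08, -9.864, 0, 0, 0, 0], [13.44, -13.152, 0, 0, 0, 0], [16.8, -16.44, 0, 0, 0, 0]]])

```text
time: 1.4
tool_pos: [408.4, -139.9, 231.7]
tcp_rot: [179.9, -0.0, 19.7]
ft_force: [1.7, -0.0, 0.6]
finger_gap: 85.4
grip_force: 0.0
```

Call:
play_rows(motion=[[[3.36, -3.288, 0, 0, 0, 0], [6.72, -6.576, 0, 0, 0, 0], [10.08, -9.864, 0, 0, 0, 0], [13.44, -13.152, 0, 0, 0, 0], [16.8, -16.44, 0, 0, 0, 0]]])

```text
time: 1.9
tool_pos: [511.1, 71.9, 231.6]
tcp_rot: [180.0, -0.0, 19.8]
ft_force: [0.8, 0.2, 0.4]
finger_gap: 85.3
grip_force: 0.0
```

Call:
play_rows(motion=[[[3.36, -3.288, 0, 0, 0, 0], [6.72, -6.576, 0, 0, 0, 0], [10.08, -9.864, 0, 0, 0, 0], [13.44, -13.152, 0, 0, 0, 0], [16.8, -16.44, 0, 0, 0, 0]]], jaw=0.47)

```text
time: 2.4
tool_pos: [613.6, 283.3, 231.2]
tcp_rot: [180.0, -0.0, 19.8]
ft_force: [-0.1, -0.5, 1.1]
finger_gap: 40.0
grip_force: 0.0
```

Call:
play_rows(motion=[[[0, 0, 3.5, 0, 0, 6.6], [0, 0, 7, 0, 0, 13.2], [0, 0, 10.5, 0, 0, 19.8], [0, 0, 14, 0, 0, 26.5], [0, 0, 15, 0, 0, 26.5]]])

```text
time: 2.9
tool_pos: [609.8, 280.2, 75.8]
tcp_rot: [179.8, 0.4, -6.8]
ft_force: [0.2, 0.3, -0.9]
finger_gap: 40.0
grip_force: 0.0
```

```bash
python3 - <<'E'
from h import *
S=snap("scene");T=snap("top");s=sensors.sense();print(s["tool_pos"].round(1),s["tcp_rot"].round(1))
a=cv2.resize(S["pixels"][285:345,300:360],(400,400),interpolation=cv2.INTER_CUBIC)
b=cv2.resize(T["pixels"][150:210,205:265],(400,400),interpolation=cv2.INTER_CUBIC)
cv2.imwrite("pics/g1.png",np.hstack([a,b])[:,:,::-1])
E
```

```text
[611.4 280.8  79.1] [179.9   0.2  -6.5]
```

View pics/g1.png

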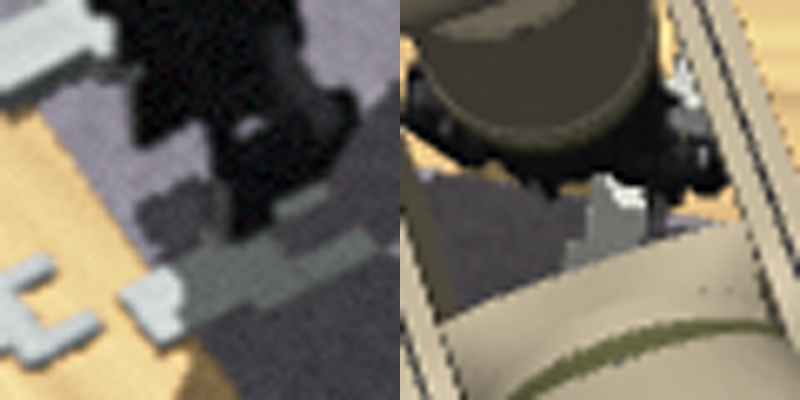

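The fingers straddle the tab of plate 6, and the spanner is clear. I descend and grip.

Call:
play_rows(motion=[[[0, 0, 2.5, 0, 0, 0], [0, 0, 4.5, 0, 0, 0], [0, 0, 5.6, 0, 0, 0], [0, 0, 5.8, 0, 0, 0], [0, 0, 5.8, 0, 0, 0]]])

```text
time: 3.5
tool_pos: [613.9, 281.6, 24.8]
tcp_rot: [-180.0, -0.1, -6.7]
ft_force: [0.4, 0.6, -0.2]
finger_gap: 40.5
grip_force: 0.0
```

Call:
play_rows(motion=[[[0, 0, 0, 0, 0, 0], [0, 0, 0, 0, 0, 0], [0, 0, 0, 0, 0, 0], [0, 0, 0, 0, 0, 0]]], jaw=0.15, squeeze=40)

```text
time: 3.9
tool_pos: [614.3, 281.9, 25.5]
tcp_rot: [-179.9, -0.2, -6.7]
ft_force: [-1.0, -0.2, 6.9]
finger_gap: 23.0
grip_force: 39.1
```

Call:
play_rows(motion=[[[0, 0, -0.5, 0, 0, 0], [0, 0, -1.5, 0, 0, 0], [0, 0, -3.5, 0, 0, 0], [0, 0, -6, 0, 0, 0], [0, 0, -6, 0, 0, 0]]])

```text
time: 4.4
tool_pos: [615.9, 282.4, 88.8]
tcp_rot: [-179.8, -0.4, -6.7]
ft_force: [1.0, 0.7, -0.7]
finger_gap: 23.1
grip_force: 39.3
```

```bash
python3 - <<'E'
from h import *
S=snap("scene");s=sensors.sense();print(s["tool_pos"].round(1),s["tcp_rot"].round(1),s["ft_force"],s["finger_gap"],s["grip_force"])
a=cv2.resize(S["pixels"][260:350,290:380],(600,600),interpolation=cv2.INTER_CUBIC)
cv2.imwrite("pics/g2.png",a[:,:,::-1])
E
```

```text
[614.9 282.1  86.6] [-179.9   -0.3   -6.7] [-0.04602296 -0.26537979 -1.52686604] 23.073868902153684 39.24814437283203
```

View pics/g2.png

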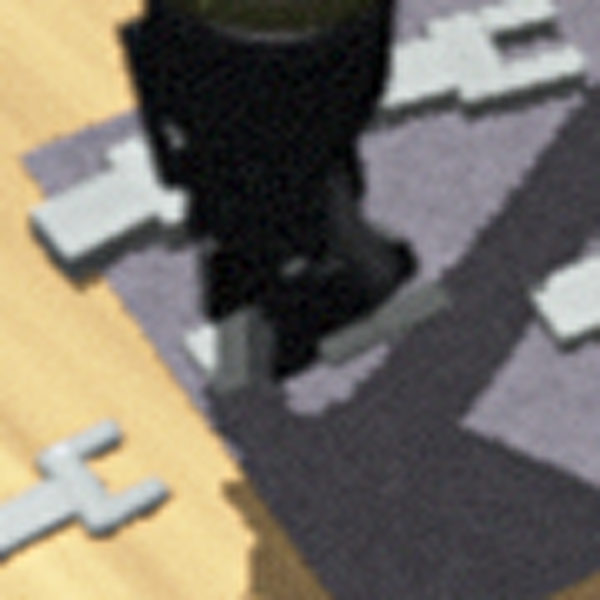

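The plate came up rolled about its long axis (gap 23 mm instead of 26), so the tips caught only its upper edge. I put it back and re-grip lower.

Call:
play_rows(motion=[[[0, 0, 2.5, 0, 0, 0], [0, 0, 4.5, 0, 0, 0], [0, 0, 5.6, 0, 0, 0], [0, 0, 5.9, 0, 0, 0], [0, 0, 5.9, 0, 0, 0]]])

```text
time: 4.95
tool_pos: [612.1, 281.0, 23.9]
tcp_rot: [179.9, 0.1, -6.7]
ft_force: [-0.6, 0.1, 0.5]
finger_gap: 23.3
grip_force: 58.4
```

Call:
play_rows(motion=[[[0, 0, 0, 0, 0, 0], [0, 0, 0, 0, 0, 0], [0, 0, 0, 0, 0, 0], [0, 0, 0, 0, 0, 0]]], jaw=0.47)

```text
time: 5.35
tool_pos: [613.0, 281.4, 24.2]
tcp_rot: [-180.0, -0.0, -6.7]
ft_force: [-0.6, -1.1, 0.0]
finger_gap: 40.1
grip_force: 0.0
```

Call:
play_rows(motion=[[[0, 0, -2, 0, 0, 0], [0, 0, -5, 0, 0, 0], [0, 0, -10, 0, 0, 0], [0, 0, -12, 0, 0, 0], [0, 0, -12, 0, 0, 0]]])

```text
time: 5.85
tool_pos: [616.0, 282.5, 150.4]
tcp_rot: [-179.8, -0.5, -6.7]
ft_force: [0.6, 0.3, 0.2]
finger_gap: 40.2
grip_force: 0.0
```

```bash
python3 - <<'E'
from h import *
S=snap("scene");s=sensors.sense();print(s["tool_pos"].round(1),s["tcp_rot"].round(1),s["ft_force"],s["finger_gap"],s["grip_force"])
a=cv2.resize(S["pixels"][260:350,290:380],(600,600),interpolation=cv2.INTER_CUBIC)
cv2.imwrite("pics/g3.png",a[:,:,::-1])
E
```

```text
[614.6 282.  147.2] [-179.9   -0.3   -6.7] [ 0.14912905 -0.10294462 -0.41902064] 40.052017689735784 0.0
```

View pics/g3.png

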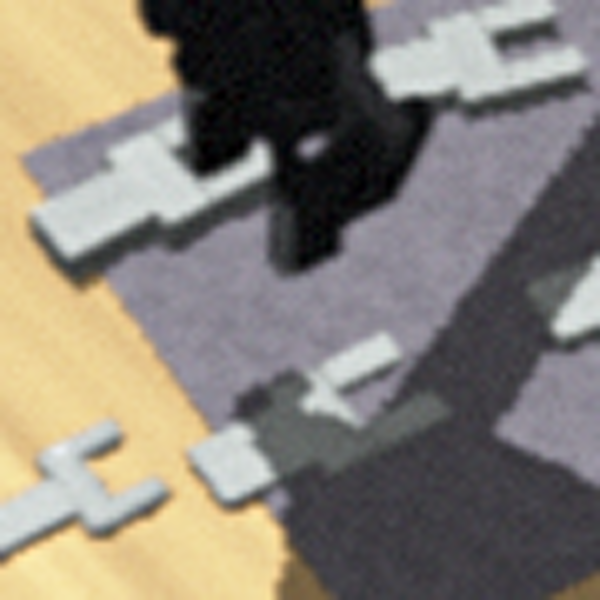

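The plate is flat on the mat again. Its tab-end corners are at crop (190,455) and (235,505), with the prong tips at (400,345) and (450,402).

```bash
python3 - <<'E'
from h import *
S=snap("scene")
f=lambda c:plane(S,(290+c[0]/6.667-.5,260+c[1]/6.667-.5),27)[:2]
t1,t2=f((190,455)),f((238,505)); p1,p2=f((397,340)),f((450,402))
print(t1,t2,p1,p2); tm=(t1+t2)/2; pm=(p1+p2)/2; d=pm-tm; print("len",np.linalg.norm(d),"tabw",np.linalg.norm(t1-t2),"yaw",np.degrees(np.arctan2(d[1],d[0])),"centre",(tm+pm)/2)
E
```

```text
[631.77178994 266.63980063] [632.6154398 292.1890033] [546.72173053 274.24210368] [550.59081959 305.16768031]
len 84.1687669400596 tabw 25.563127791434532 yaw 172.97743701692426 centre [590.42494497 284.55964698]
```

Call:
play_rows(motion=[[[0, 0, 4, 0, 0, 0], [0, 0, 8, 0, 0, 0], [0, 0, 11, 0, 0, 0], [0, 0, 12.1, 0, 0, 0], [0, 0, 12.2, 0, 0, 0]]], jaw=0.4)

```text
time: 6.45
tool_pos: [611.3, 280.6, 20.6]
tcp_rot: [179.9, 0.2, -6.7]
ft_force: [1.1, 0.5, 0.0]
finger_gap: 34.0
grip_force: 0.0
```

Call:
play_rows(motion=[[[0, 0, 0.05, 0, 0, 0], [0, 0, 0.1, 0, 0, 0], [0, 0, 0.1, 0, 0, 0]]])

```text
time: 6.75
tool_pos: [612.6, 281.2, 20.7]
tcp_rot: [180.0, 0.0, -6.7]
ft_force: [-0.5, 0.1, 0.2]
finger_gap: 34.2
grip_force: 0.0
```

Call:
play_rows(motion=[[[0, 0, 0.05, 0, 0, 0], [0, 0, 0.1, 0, 0, 0], [0, 0, 0.1, 0, 0, 0]]])

```text
time: 7.05
tool_pos: [613.1, 281.4, 20.3]
tcp_rot: [-180.0, -0.0, -6.7]
ft_force: [0.1, -0.7, -0.3]
finger_gap: 34.4
grip_force: 0.0
```

Call:
play_rows(motion=[[[0, 0, 0.05, 0, 0, 0], [0, 0, 0.1, 0, 0, 0], [0, 0, 0.1, 0, 0, 0]]], jaw=0.35)

```text
time: 7.35
tool_pos: [613.5, 281.6, 20.6]
tcp_rot: [-180.0, -0.0, -6.7]
ft_force: [-2.6, -0.5, 8.2]
finger_gap: 29.7
grip_force: 4.0
```

Call:
play_rows(motion=[[[0, 0, 0.05, 0, 0, 0], [0, 0, 0.1, 0, 0, 0], [0, 0, 0.1, 0, 0, 0]]])

```text
time: 7.65
tool_pos: [613.5, 281.6, 20.6]
tcp_rot: [-180.0, -0.1, -6.7]
ft_force: [-6.7, -2.7, 15.4]
finger_gap: 30.0
grip_force: 7.4
```

Call:
play_rows(motion=[[[0, 0, -0.15, 0, 0, 0], [0, 0, -0.24, 0, 0, 0], [0, 0, -0.24, 0, 0, 0]]])

```text
time: 7.95
tool_pos: [613.1, 281.3, 20.7]
tcp_rot: [-180.0, -0.0, -6.7]
ft_force: [0.1, -0.4, 2.4]
finger_gap: 29.7
grip_force: 1.0
```

Call:
play_rows(motion=[[[0, 0, 0, 0, 0, 0], [0, 0, 0, 0, 0, 0], [0, 0, 0, 0, 0, 0], [0, 0, 0, 0, 0, 0]]], jaw=0.25, squeeze=25)

```text
time: 8.35
tool_pos: [613.4, 281.6, 21.1]
tcp_rot: [-180.0, -0.0, -6.7]
ft_force: [0.2, 0.5, 4.9]
finger_gap: 25.1
grip_force: 26.8
```

Call:
play_rows(motion=[[[0, 0, -0.5, 0, 0, 0], [0, 0, -2, 0, 0, 0], [0, 0, -6, 0, 0, 0], [0, 0, -10, 0, 0, 0], [0, 0, -14, 0, 0, 0]]])

```text
time: 8.85
tool_pos: [612.5, 281.1, 162.6]
tcp_rot: [180.0, 0.0, -6.7]
ft_force: [1.1, 0.9, -1.3]
finger_gap: 25.0
grip_force: 24.8
```

Call:
play_rows(motion=[[[-1, 4, 0, 0, 0, -7], [-2.3, 8.5, 0, 0, 0, -14], [-3.7, 13, 0, 0, 0, -22], [-5.1, 17.8, 0, 0, 0, -30], [-6.57, 22.81, 0, 0, 0, -38]]])

```text
time: 9.35
tool_pos: [520.9, 63.6, 161.4]
tcp_rot: [180.0, -0.0, 31.5]
ft_force: [1.4, -0.8, -0.7]
finger_gap: 24.9
grip_force: 24.9
```

Call:
play_rows(motion=[[[0, 0, 0, 0, 0, -8], [0, 0, 0, 0, 0, -16], [0, 0, 0, 0, 0, -24], [0, 0, 0, 0, 0, -32], [0, 0, 0, 0, 0, -40]]])

```text
time: 9.85
tool_pos: [521.9, 64.9, 161.5]
tcp_rot: [180.0, -0.0, 71.5]
ft_force: [0.6, -0.5, -0.6]
finger_gap: 24.9
grip_force: 24.9
```

Call:
play_rows(motion=[[[0, 0, 1, 0, 0, -8], [0, 0, 3, 0, 0, -16], [0, 0, 6, 0, 0, -22.1], [0, 0, 8, 0, 0, -22.1], [0, 0, 8, 0, 0, -22.1]]])

```text
time: 10.35
tool_pos: [519.2, 65.0, 77.8]
tcp_rot: [-179.6, -0.0, 93.2]
ft_force: [0.4, 0.3, -2.2]
finger_gap: 24.7
grip_force: 24.9
```

```bash
python3 - <<'E'
from h import *
S=snap("scene");T=snap("top");s=sensors.sense();print(s["tool_pos"].round(1),s["tcp_rot"].round(1),s["ft_force"],s["finger_gap"],s["grip_force"])
u=proj(S,s["tool_pos"]).astype(int);v=proj(T,s["tool_pos"]).astype(int);print(u,v)
a=cv2.resize(S["pixels"][u[1]-40:u[1]+40,u[0]-40:u[0]+40],(400,400),interpolation=cv2.INTER_CUBIC)
b=cv2.resize(T["pixels"][v[1]-40:v[1]+40,v[0]-40:v[0]+40],(400,400),interpolation=cv2.INTER_CUBIC)
cv2.imwrite("pics/g4.png",np.hstack([a,b])[:,:,::-1])
E
```

```text
[522.   65.1  81.4] [-180.     0.    93.2] [ 0.85329144 -0.33328056 -0.48468483] 25.324490133806833 24.909296929836273
[299 238] [314 208]
```

View pics/g4.png

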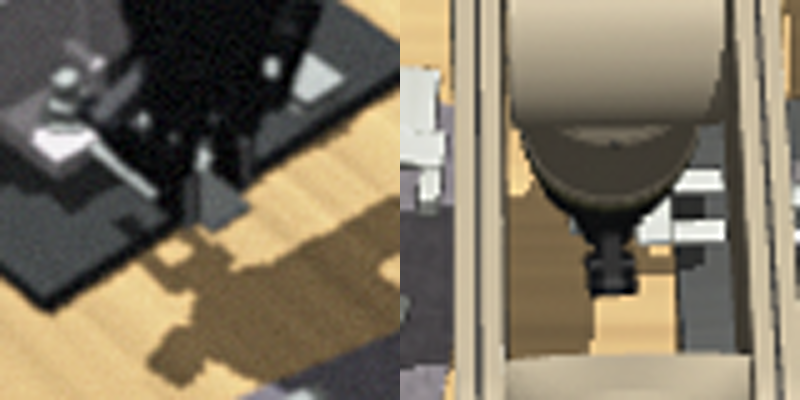

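```bash
python3 - <<'E'
from h import *
S=snap("scene");T=snap("top")
tcp=np.array([521.5,64.9,81]); a=np.radians(93.2-180); X=np.array([np.cos(a),np.sin(a),0]);Y=np.array([-X[1],X[0],0]);Z=np.array([0,0,1.])
u0=np.array([299,238])-40;v0=np.array([314,208])-40
for roll in (0,30,-30):
    c,s=np.cos(np.radians(roll)),np.sin(np.radians(roll))
    print("roll",roll)
    for nm,(x,y,z) in dict(tipLo=(22,20,3),tipLi=(22,8,3),tipRi=(22,-8,3),tipRo=(22,-20,3),tabL=(-62,13,3),tabR=(-62,-13,3)).items():
        P=tcp+Z*3+X*(x+41)+Y*(y*c-z*s)+Z*(y*s+z*c)
        print(nm,((proj(S,P)-u0)*5).round(),((proj(T,P)-v0)*5+[400,0]).round())
print(cv2.cvtColor(cv2.imread("pics/g4.png"),cv2.COLOR_BGR2GRAY)[150:260:8,630:740:8])
print(cv2.cvtColor(cv2.imread("pics/g4.png"),cv2.COLOR_BGR2GRAY)[120:244:8,80:264:8])
E
```

```text
roll 0
tipLo [ 86. 144.] [717. 161.]
tipLi [105. 132.] [718. 183.]
tipRi [130. 117.] [719. 212.]
tipRo [148. 106.] [721. 233.]
tabL [212. 228.] [562. 181.]
tabR [253. 201.] [564. 228.]
roll 30
tipLo [ 92. 125.] [718. 164.]
tipLi [109. 124.] [718. 186.]
tipRi [131. 123.] [719. 214.]
tipRo [147. 122.] [720. 235.]
tabL [217. 215.] [562. 184.]
tabR [253. 212.] [564. 230.]
roll -30
tipLo [ 89. 158.] [716. 168.]
tipLi [104. 139.] [717. 184.]
tipRi [125. 114.] [720. 206.]
tipRo [141.  95.] [721. 222.]
tabL [213. 238.] [562. 184.]
tabR [248. 195.] [564. 220.]
[[ 58  58  58  59  58  59  58  70  81  95  94  96  63  55]
 [ 60  60  59  60  58  59  60  70  84  97  95  98  63  56]
 [ 59  59  60  58  59  57  70  36  76  70  71  60  67  55]
 [ 59  59  59  59  57  69  68 232 244 247 246 228  70  54]
 [ 59  60  58  63  79  46 161 235 230 230 232 227  78  55]
 [ 58  68  80  71  36  29 204 177 179 181 173 170  86  54]
 [ 85  63  57  21  48 100  37  38  39  43  90  88  79  54]
 [ 43  28   9  43 217 142  40  47  45  52  99  94  79  53]
 [ 13  14  88 211 231 135  21  29  26  30  81  78  86  52]
 [  9  49 2
[... 1137 characters left out ...]
 76  34  17  58 124]
 [ 30  24  39  55  68  75  74  74 139 152  39  17   8  42  60  71  97  97
   97  90  68 142 202]
 [ 29  45  67  76  78  71  71  73  71  69  13   9  11  41  57  68 102 103
   96  96 108 159 196]
 [ 47  73  74  74  73  76  73  73  82  69  34  16  10  41  55  64 101  96
   97  97  79 107 171]
 [ 77  75  74  76  70  62  47  62  73  81  65  33   8  38  56  66  97  96
   89  89 114 173 188]
 [ 75  74  77  74  57  31  30  34  64  66  38  14  22  51  70 103  88  82
   89 163 209 205 200]
 [ 74  72  75  76  74  62  33  27  26  32  15  33  81  85  90 150 139 131
  189 205 206 201 201]
 [ 74  74  73  72  75  78  52  25  11  21  62 120 164 117  96  96 155 171
  195 200 199 201 202]]
```

```bash
python3 - <<'E'
from h import *
T=snap("top"); g=cv2.cvtColor(T["pixels"],cv2.COLOR_RGB2GRAY).astype(int)
print(g[196:222,320:340])
E
```

```text
[[ 60  63  61  58  59  59  59  59  59  58  59  59  85  84  96  95  95  97
   95  57]
 [ 58  58  58  59  58  59  59  59  59  58  59  66  64  96  95  94  95  95
   93  57]
 [ 58  60  59  59  59  59  59  59  57  59  67  81  56  96  94  94  94  96
   95  57]
 [ 60  59  60  59  60  58  59  58  58  60  72  60  78  95  94  93  94  95
   94  56]
 [ 60  59  59  59  59  59  59  58  59  66  62  37  89  90  91  92  94  98
   95  63]
 [ 60  58  59  59  59  59  58  60  68  70 111 238 234 232 231 223 227 223
  120  61]
 [ 59  59  59  59  58  57  59  69  69  67 182 235 230 231 230 230 233 235
  168  59]
 [ 59  59  59  59  59  65  76  67  59 139 234 232 230 230 230 231 233 235
  183  59]
 [ 58  59  58  59  71  86  58  40  87 251 247 242 239 239 242 241 236 234
  194  67]
 [ 60  70  73  86  69  59  38  18  42 125 118 115 113 118 123 123 120 119
  113  72]
 [ 83  73  60  64  45  23  35 114  62  95  89  89  88  89  88  88  88  90
   91  74]
 [ 68  56  40  27  18   9  93 228  78  55  55  56  55  60  98  96  95  96
   94  75]
 [ 35  29  14   4  32 131 231 234  76  42  46  45  44  50  99  95  95  95
   94 
[... 410 characters left out ...]
 232 236
  243  59]
 [ 86 152 241 230 231 232 233 236 178 249 243 243 245 248 247 246 245 246
  249  59]
 [107 106 146 134 146 137 134 133 107 124 125 124 123 125 123 120 118 118
  129  87]
 [ 93 106 106 117 205 201 200 199  96  36  47  47  44  43  49  88  86  86
   92  93]
 [ 72 107 102 118 213 209 210 207  98  30  45  45  46  45  51  98  96  95
   96  96]
 [ 40  91 104 103 126 123 123 125 100  30  46  46  47  46  52  98  96  95
   96  94]
 [ 69  86 107 104 102 102 103 104 103  46  45  47  47  44  49  96  95  94
   94  94]
 [ 43  91 107 103 103 103 102 104 102  47  60  43  43  49  93  96  94  94
   95  92]
 [ 25  73 106 102 100  98  98  99  99  52  97  89  90  91  95  94  94  94
   94  93]]
```

The raw top pixels show the two prongs 10.0 px apart with their edges where a flat plate would put them, so the plate is flat and straight in the hand. Now I refine the stud's lateral position using the top camera.

```bash
python3 - <<'E'
from h import *
import glob
T=snap("top"); t0=cv2.imread("pics/top0.png"); g=cv2.cvtColor(t0,cv2.COLOR_BGR2GRAY).astype(int)
print(g[196:224,340:362])
y=np.radians(3.4); ex=np.array([np.cos(y),np.sin(y)]); ey=np.array([-ex[1],ex[0]])
for uv,z in (((352,206.5),94),((352,207),94),((342.8,200.5),66.5),((344,218.5),66.5),((343.4,209.5),66.5)):
    p=plane(T,uv,z)[:2]; print(uv,z,p.round(1),"x'",(p@ex).round(1),"y'",(p@ey).round(1))
E
```

```text
[[ 90  89  91  91  90  90  89  89  89  88  89  89  90  87  40  44  43  43
   38  87 229 245]
 [ 88  88  88  88  88  87  88  87  89  88  88  88  89  87  40  42  43  42
   39  87 231 245]
 [ 89  89  89  89  90  90  89  89  88  88  88  89  89  88  41  42  42  41
   39  83 226 245]
 [ 89  89  88  86  85  83  82  81  80  80  81  83  86  84  35  37  36  36
   33  77 215 245]
 [ 87  86  84  85 119 115 120 160 160 160 157  99 106 117 102 103 105 126
  119 113 207 243]
 [ 88  87  95 173 243 238 237 238 238 239 236 116 126 131 128 129 130 130
  125 115 194 247]
 [ 88  88  96 180 246 240 239 238 238 239 242 234 125 130 130 130 129 129
  124 113 183 246]
 [ 90  90  98 181 244 238 237 237 237 239 241 242 123 130 130 130 130 127
  126 125 160 247]
 [ 88  49  56 140 245 238 237 237 238 232 185 204 128 107 122 130 130 128
  127 125 147 247]
 [ 50  39  45 127 247 238 238 235 185 221 213 217 213 178 124 117 132 129
  127 126 140 222]
 [ 39  41  46 128 247 238 238 235 207 170 222 221 224 221 208 102 121 130
  128 133 181 219]
 [ 39  40  47 129 248 239 236 202 186 211 165 224 224 225 219  98 108 130
  1
[... 1052 characters left out ...]
  45  82 102  79  80  80  82  81  55  54  56  56  55  50  50
   56  71  74 140]
 [ 92  84  41  42  40  42  41  41  42  42  42  43  44  45  45  44  44  44
   58  75  72 128]
 [ 89  87  37  39  39  39  39  40  40  41  41  43  43  43  44  44  44  42
   47  54  47 109]
 [ 90  91  86  88  89  90  89  90  90  88  41  45  45  44  44  43  43  43
   43  42  39  87]
 [ 89  90  91  91  92  91  91  91  92  90  41  44  44  44  43  44  44  42
   43  40  67 174]]
(352, 206.5) 94 [526.3 -35.9] x' 523.2 y' -67.1
(352, 207) 94 [524.9 -35.9] x' 521.9 y' -67.0
(342.8, 200.5) 66.5 [549.2 -13. ] x' 547.5 y' -45.5
(344, 218.5) 66.5 [499.  -16.1] x' 497.1 y' -45.7
(343.4, 209.5) 66.5 [524.  -14.5] x' 522.2 y' -45.6
```

Stud lateral position x' ≈ 523.5, which agrees with the aim. I lower to just above the bed and start the slide.

Call:
play_rows(motion=[[[0, 0, 2, 0, 0, 0], [0, 0, 3.8, 0, 0, 0], [0, 0, 4.5, 0, 0, 0], [0, 0, 4.6, 0, 0, 0], [0, 0, 4.6, 0, 0, 0]]])

```text
time: 11.15
tool_pos: [522.6, 65.2, 35.5]
tcp_rot: [180.0, 0.0, 93.3]
ft_force: [0.3, 0.1, -1.5]
finger_gap: 25.2
grip_force: 24.9
```

Call:
play_rows(motion=[[[-0.7, 0, 0, 0, 0, 0], [-1.4, 0, 0, 0, 0, 0], [-2, 0, 0, 0, 0, 0], [-2.5, 0, 0, 0, 0, 0], [-2.5, 0, 0, 0, 0, 0]]])

```text
time: 11.65
tool_pos: [523.7, 39.3, 34.9]
tcp_rot: [180.0, 0.0, 93.2]
ft_force: [0.4, 0.3, -1.6]
finger_gap: 25.0
grip_force: 24.9
```

Call:
play_rows(motion=[[[-0.4, 0, 0, 0, 0, 0], [-0.8, 0, 0, 0, 0, 0], [-1.2, 0, 0, 0, 0, 0], [-1.5, 0, 0, 0, 0, 0], [-1.5, 0, 0, 0, 0, 0]]])

```text
time: 12.15
tool_pos: [524.4, 24.8, 34.7]
tcp_rot: [-180.0, 0.0, 93.2]
ft_force: [0.5, 0.5, -0.5]
finger_gap: 24.9
grip_force: 24.9
```

Call:
play_rows(motion=[[[-0.3, -0.05, 0, 0, 0, 0], [-0.6, -0.1, 0, 0, 0, 0], [-0.9, -0.1, 0, 0, 0, 0], [-1.2, -0.1, 0, 0, 0, 0], [-1.2, -0.1, 0, 0, 0, 0]]])

```text
time: 12.65
tool_pos: [524.1, 12.7, 34.7]
tcp_rot: [180.0, 0.0, 93.2]
ft_force: [0.8, 0.7, -0.9]
finger_gap: 25.3
grip_force: 24.9
```

Call:
play_rows(motion=[[[-0.1, 0, 0, 0, 0, 0], [-0.2, 0, 0, 0, 0, 0], [-0.3, 0, 0, 0, 0, 0], [-0.4, 0, 0, 0, 0, 0], [-0.4, 0, 0, 0, 0, 0]]])

```text
time: 13.15
tool_pos: [524.3, 9.1, 34.7]
tcp_rot: [180.0, 0.0, 93.3]
ft_force: [-0.2, 0.2, -1.1]
finger_gap: 24.9
grip_force: 24.9
```

Call:
play_rows(motion=[[[-0.1, 0, 0, 0, 0, 0], [-0.2, 0, 0, 0, 0, 0], [-0.2, 0, 0, 0, 0, 0]]])

```text
time: 13.45
tool_pos: [524.4, 7.0, 34.7]
tcp_rot: [180.0, 0.0, 93.3]
ft_force: [-0.2, -0.2, -1.8]
finger_gap: 25.0
grip_force: 24.9
```

Call:
play_rows(motion=[[[-0.1, 0, 0, 0, 0, 0], [-0.1, 0, 0, 0, 0, 0]]])

```text
time: 13.65
tool_pos: [524.5, 6.2, 34.7]
tcp_rot: [180.0, -0.0, 93.3]
ft_force: [0.6, 0.8, -1.6]
finger_gap: 24.9
grip_force: 24.9
```

Call:
play_rows(motion=[[[-0.1, 0, 0, 0, 0, 0], [-0.1, 0, 0, 0, 0, 0]]])

```text
time: 13.85
tool_pos: [524.4, 5.9, 34.7]
tcp_rot: [-180.0, -0.1, 93.3]
ft_force: [0.2, 5.4, -0.5]
finger_gap: 24.9
grip_force: 24.9
```

Contact (5 N) at the expected depth. I lower onto the bed, release and rise.

Call:
play_rows(motion=[[[0, 0, 0.05, 0, 0, 0], [0, 0, 0.1, 0, 0, 0], [0, 0, 0.1, 0, 0, 0]]])

```text
time: 14.15
tool_pos: [524.6, 5.9, 34.0]
tcp_rot: [180.0, -0.1, 93.3]
ft_force: [-1.8, 5.6, 0.7]
finger_gap: 25.0
grip_force: 25.2
```

Call:
play_rows(motion=[[[0, 0, 0, 0, 0, 0], [0, 0, 0, 0, 0, 0], [0, 0, 0, 0, 0, 0]]], jaw=0.4)

```text
time: 14.45
tool_pos: [524.7, 4.8, 33.8]
tcp_rot: [180.0, 0.0, 93.2]
ft_force: [0.5, -0.0, -0.2]
finger_gap: 34.3
grip_force: 0.0
```

Call:
play_rows(motion=[[[0.1, 0, -0.5, 0, 0, 0], [0.3, 0, -2.5, 0, 0, 0], [1, 0, -5.5, 0, 0, 0], [3, 0, -9, 0, 0, 0], [5, 0, -12.6, 0, 0, 0]]])

```text
time: 14.95
tool_pos: [521.2, 55.2, 161.1]
tcp_rot: [-180.0, 0.0, 93.2]
ft_force: [1.6, 0.1, 0.0]
finger_gap: 34.2
grip_force: 0.0
```

Call:
play_rows(motion=[[[2.75, -0.95, 0, 0, 0, 8], [5.5, -1.9, 0, 0, 0, 16], [8.25, -2.86, 0, 0, 0, 24], [11, -3.81, 0, 0, 0, 32], [13.76, -4.77, 0, 0, 0, 40]]], jaw=0.47)

```text
time: 15.45
tool_pos: [465.8, 190.7, 160.3]
tcp_rot: [180.0, -0.0, 52.9]
ft_force: [0.4, 0.2, -0.4]
finger_gap: 40.4
grip_force: 0.0
```

Call:
play_rows(motion=[[[0, 0, 0, 0, 0, 8], [0, 0, 0, 0, 0, 16], [0, 0, 0, 0, 0, 24], [0, 0, 0, 0, 0, 32], [0, 0, 0, 0, 0, 40]]])

```text
time: 15.95
tool_pos: [466.3, 189.8, 160.2]
tcp_rot: [180.0, -0.0, 12.9]
ft_force: [-0.3, -0.5, -0.3]
finger_gap: 40.2
grip_force: 0.0
```

Call:
play_rows(motion=[[[0, 0, 1, 0, 0, 8.29], [0, 0, 3, 0, 0, 16.58], [0, 0, 6, 0, 0, 24.87], [0, 0, 8, 0, 0, 33.16], [0, 0, 8, 0, 0, 33.16]]])

```text
time: 16.45
tool_pos: [463.7, 189.0, 76.8]
tcp_rot: [179.8, 0.3, -20.0]
ft_force: [0.8, -0.2, -0.4]
finger_gap: 40.2
grip_force: 0.0
```

```bash
python3 - <<'E'
from h import *
S=snap("scene");T=snap("top");s=sensors.sense();print(s["tool_pos"].round(1),s["tcp_rot"].round(1))
# plate 12 visible corners in scene (bright top)
g=cv2.cvtColor(S["pixels"],cv2.COLOR_RGB2GRAY).astype(int); print(g[255:283,335:383])
cv2.imwrite("pics/raw_s.png",S["pixels"][:,:,::-1]);cv2.imwrite("pics/raw_t.png",T["pixels"][:,:,::-1])
E
```

```text
[466.2 189.7  80.2] [180.    0.  -19.7]
[[197 201 199 ...  90  96  96]
 [196 200 196 ...  76  93 100]
 [198 198 196 ...  66  78  91]
 ...
 [138 138 141 ...  64  60  58]
 [144 139 142 ...  67  66  65]
 [136 137 141 ...  59  57  64]]
```

Call:
play_rows(motion=[[[0, 0, 2.5, 0, 0, 0], [0, 0, 4.5, 0, 0, 0], [0, 0, 5.5, 0, 0, 0], [0, 0, 5.75, 0, 0, 0], [0, 0, 5.75, 0, 0, 0]]])

```text
time: 17.05
tool_pos: [466.9, 190.0, 23.2]
tcp_rot: [-180.0, -0.0, -19.8]
ft_force: [0.1, 0.2, 0.7]
finger_gap: 40.3
grip_force: 0.0
```

Call:
play_rows(motion=[[[0, 0, 0, 0, 0, 0], [0, 0, 0, 0, 0, 0], [0, 0, 0, 0, 0, 0], [0, 0, 0, 0, 0, 0], [0, 0, 0, 0, 0, 0]]], jaw=0.25, squeeze=28)

```text
time: 17.55
tool_pos: [467.4, 190.1, 23.8]
tcp_rot: [-179.9, -0.1, -19.9]
ft_force: [-1.4, -0.3, 7.4]
finger_gap: 25.2
grip_force: 28.4
```

Call:
play_rows(motion=[[[0, 0, -0.5, 0, 0, 0], [0, 0, -2, 0, 0, 0], [0, 0, -6, 0, 0, 0], [0, 0, -10, 0, 0, 0], [0, 0, -14, 0, 0, 0]]])

```text
time: 18.05
tool_pos: [465.5, 189.6, 163.5]
tcp_rot: [180.0, 0.1, -19.9]
ft_force: [1.0, 1.0, -1.7]
finger_gap: 25.1
grip_force: 28.4
```

Call:
play_rows(motion=[[[1.9, 2.03, 0, 0, 0, -8], [3.8, 4.06, 0, 0, 0, -16], [5.7, 6.09, 0, 0, 0, -24], [7.6, 8.12, 0, 0, 0, -32], [9.48, 10.15, 0, 0, 0, -40]]])

```text
time: 18.55
tool_pos: [520.8, 61.0, 162.3]
tcp_rot: [-180.0, 0.0, 20.4]
ft_force: [1.2, 0.2, -2.0]
finger_gap: 25.1
grip_force: 28.4
```

Call:
play_rows(motion=[[[0, 0, 0, 0, 0, -8], [0, 0, 0, 0, 0, -16], [0, 0, 0, 0, 0, -24], [0, 0, 0, 0, 0, -32], [0, 0, 0, 0, 0, -40]]])

```text
time: 19.05
tool_pos: [520.4, 62.0, 162.1]
tcp_rot: [-180.0, 0.0, 60.4]
ft_force: [0.5, -0.2, -1.8]
finger_gap: 25.2
grip_force: 28.4
```

Call:
play_rows(motion=[[[0, 0, 1, 0, 0, -8.29], [0, 0, 3, 0, 0, -16.58], [0, 0, 6, 0, 0, -24.87], [0, 0, 8, 0, 0, -33.16], [0, 0, 8, 0, 0, -33.16]]])

```text
time: 19.55
tool_pos: [517.6, 62.0, 78.6]
tcp_rot: [-179.6, -0.0, 93.4]
ft_force: [-0.2, 0.2, -3.1]
finger_gap: 25.1
grip_force: 28.4
```

```bash
python3 - <<'E'
from h import *
np.set_printoptions(linewidth=250)
S=snap("scene");T=snap("top");s=sensors.sense();tcp=s["tool_pos"];print(tcp.round(1),s["tcp_rot"].round(1),s["finger_gap"])
a=np.radians(s["tcp_rot"][2]-180); X=np.array([np.cos(a),np.sin(a),0]);Y=np.array([-X[1],X[0],0]);Z=np.array([0,0,1.])
for nm,(x,y,z) in dict(tipLo=(22,20,12),tipLi=(22,8,12),tipRi=(22,-8,12),tipRo=(22,-20,12),tabL=(-62,13,12),tabR=(-62,-13,12)).items():
    P=tcp+X*(x+41)+Y*y+Z*(z-2.8); print(nm,proj(S,P).round(1),proj(T,P).round(1))
g=cv2.cvtColor(T["pixels"],cv2.COLOR_RGB2GRAY).astype(int); print(g[194:222,322:342])
u=proj(S,tcp).astype(int); cv2.imwrite("pics/g5.png",cv2.resize(S["pixels"][u[1]-40:u[1]+40,u[0]-40:u[0]+40],(600,600),interpolation=cv2.INTER_CUBIC)[:,:,::-1])
E
```

```text
[520.5  62.1  82.4] [-179.9   -0.    93. ] 24.821824980594467
tipLo [275.8 224.5] [338.5 200.2]
tipLi [279.6 222.2] [338.7 204.6]
tipRi [284.6 219.2] [339.  210.4]
tipRo [288.3 217. ] [339.3 214.8]
tabL [301.  241.3] [307.4 204.1]
tabR [309.2 236.1] [307.8 213.6]
[[101 102 102  97  95  87  84  59  59  59  59  59  76  77  93  90  91  90  58  58]
 [105 105  93  89  90  67  63  58  58  59  59  60  87  93  93  92  93  92  65  59]
 [ 89  94  80  62  63  59  57  59  59  59  59  63  73  97  97  95  96  96  67  57]
 [ 61  65  61  58  59  58  59  58  59  58  60  75  73  96  94  94  95  93  66  58]
 [ 57  59  58  59  59  58  60  60  59  58  60  86  84  95  94  95  96  95  66  57]
 [ 59  59  59  59  59  58  59  58  58  60  75  64  97  97  96  96  96  94  66  58]
 [ 59  59  59  60  59  59  59  58  58  65  73  54  94  92  92  92  94  92  72  58]
 [ 59  59  59  59  60  59  58  58  61  83  44  68  85  85  84  84  85  87  73  57]
 [ 59  59  60  59  59  59  58  59  70  70 132 227 224 213 216 220 218 214  68  56]
 [ 59  60  59  60  59  58  60  73  63  96 224 229 225 223 223 223 226 231  65  56]
 [ 60 
[... 788 characters left out ...]
23 223 223 221 221 222 222 166  49]
 [110 237 224 222 223 227 228 233 220 226 226 226 226 227 226 225 226 228 195  48]
 [114 241 225 224 226 231 234 238 167 236 234 235 237 238 242 243 243 245 214  94]
 [110 248 233 221 214 211 183 188 100 153 146 138 126 121 120 117 116 117 130  80]
 [ 90 117 108 114 115 139  92  81  84  85  84  90  86  83  79  78  80  89  95  56]
 [105  95 110 202 201 199  92  29  53  50  50  54  53  58  96  93  93  96  92  51]
 [110 106 105 127 126 127 102  46  45  46  46  46  44  50  97  95  94  94  97 103]
 [ 83 106 104 102 101 104 104  47  47  47  47  46  45  52  97  95  94  95  95  82]
 [ 93 107 105 104 105 106 104  44  44  43  42  43  44  50  96  94  93  95  93  75]]
```

Call:
play_rows(motion=[[[0, 0.05, 1.5, 0, 0, -0.5], [0, 0.1, 2.8, 0, 0, -1], [0, 0.15, 3.3, 0, 0, -1], [0, 0.15, 3.5, 0, 0, -1], [0, 0.15, 3.5, 0, 0, -1]]])

```text
time: 20.15
tool_pos: [522.1, 62.1, 46.8]
tcp_rot: [-180.0, -0.0, 94.2]
ft_force: [0.2, 0.4, -1.9]
finger_gap: 25.1
grip_force: 28.4
```

Call:
play_rows(motion=[[[0, 0, 0.1, 0, 0, 0], [0, 0, 0.2, 0, 0, 0], [0, 0, 0.2, 0, 0, 0]]])

```text
time: 20.45
tool_pos: [522.5, 62.1, 45.4]
tcp_rot: [180.0, 0.0, 94.3]
ft_force: [-0.8, 0.3, -2.1]
finger_gap: 25.0
grip_force: 28.5
```

Call:
play_rows(motion=[[[0, 0, 0.05, 0, 0, 0], [0, 0, 0.1, 0, 0, 0], [0, 0, 0.1, 0, 0, 0]]])

```text
time: 20.75
tool_pos: [522.3, 62.2, 44.2]
tcp_rot: [-180.0, -0.0, 94.3]
ft_force: [-0.4, 0.7, -2.1]
finger_gap: 24.9
grip_force: 28.5
```

Call:
play_rows(motion=[[[0, 0, 0.05, 0, 0, 0], [0, 0, 0.1, 0, 0, 0], [0, 0, 0.1, 0, 0, 0]]])

```text
time: 21.05
tool_pos: [522.2, 62.1, 43.1]
tcp_rot: [-180.0, -0.0, 94.3]
ft_force: [-0.0, -0.0, -2.1]
finger_gap: 25.2
grip_force: 28.5
```

Call:
play_rows(motion=[[[0, 0, 0.05, 0, 0, 0], [0, 0, 0.1, 0, 0, 0], [0, 0, 0.1, 0, 0, 0]]])

```text
time: 21.35
tool_pos: [522.2, 62.1, 42.1]
tcp_rot: [-180.0, -0.0, 94.3]
ft_force: [-0.6, -0.2, -2.2]
finger_gap: 25.2
grip_force: 28.5
```

Call:
play_rows(motion=[[[0, 0, 0.05, 0, 0, 0], [0, 0, 0.05, 0, 0, 0]]])

```text
time: 21.55
tool_pos: [522.3, 62.1, 41.8]
tcp_rot: [-180.0, -0.0, 94.3]
ft_force: [-0.7, 0.2, -0.5]
finger_gap: 25.1
grip_force: 28.6
```

Call:
play_rows(motion=[[[0, 0, 0.05, 0, 0, 0], [0, 0, 0.05, 0, 0, 0]]])

```text
time: 21.75
tool_pos: [522.4, 62.2, 41.5]
tcp_rot: [180.0, -0.0, 94.3]
ft_force: [-2.0, 0.7, 1.6]
finger_gap: 25.0
grip_force: 28.9
```

Call:
play_rows(motion=[[[0, 0, 0.05, 0, 0, 0], [0, 0, 0.05, 0, 0, 0]]])

```text
time: 21.95
tool_pos: [522.5, 62.2, 41.1]
tcp_rot: [180.0, -0.0, 94.3]
ft_force: [-3.3, 1.4, 4.1]
finger_gap: 25.1
grip_force: 29.2
```

Call:
play_rows(motion=[[[0, 0, -0.15, 0, 0, 0], [-0.4, -0.007, -0.15, 0, 0, 0], [-0.8, -0.014, -0.15, 0, 0, 0], [-1, -0.017, -0.15, 0, 0, 0], [-1, -0.017, -0.15, 0, 0, 0]]])

```text
time: 22.45
tool_pos: [522.8, 51.7, 42.0]
tcp_rot: [-180.0, 0.0, 94.2]
ft_force: [0.7, 0.1, -2.1]
finger_gap: 25.1
grip_force: 28.5
```

Call:
play_rows(motion=[[[-0.2, -0.003, 0, 0, 0, 0], [-0.4, -0.007, 0, 0, 0, 0], [-0.6, -0.01, 0, 0, 0, 0], [-0.8, -0.013, 0, 0, 0, 0], [-0.8, -0.013, 0, 0, 0, 0]]])

```text
time: 22.95
tool_pos: [523.4, 43.9, 42.2]
tcp_rot: [180.0, 0.0, 94.2]
ft_force: [-0.2, 0.1, -3.5]
finger_gap: 25.1
grip_force: 28.5
```

Call:
play_rows(motion=[[[-0.2, -0.003, 0, 0, 0, 0], [-0.4, -0.007, 0, 0, 0, 0], [-0.6, -0.01, 0, 0, 0, 0], [-0.8, -0.013, 0, 0, 0, 0], [-0.8, -0.013, 0, 0, 0, 0]]])

```text
time: 23.45
tool_pos: [523.8, 35.9, 42.2]
tcp_rot: [180.0, 0.0, 94.2]
ft_force: [-0.2, -0.6, -3.7]
finger_gap: 25.0
grip_force: 28.5
```

Call:
play_rows(motion=[[[-0.2, -0.003, 0, 0, 0, 0], [-0.4, -0.007, 0, 0, 0, 0], [-0.6, -0.01, 0, 0, 0, 0], [-0.8, -0.013, 0, 0, 0, 0], [-0.8, -0.013, 0, 0, 0, 0]]])

```text
time: 23.95
tool_pos: [524.3, 27.9, 42.2]
tcp_rot: [180.0, 0.0, 94.2]
ft_force: [0.4, -0.1, -1.9]
finger_gap: 25.1
grip_force: 28.5
```

Call:
play_rows(motion=[[[-0.3, -0.005, 0, 0, 0, 0], [-0.6, -0.01, 0, 0, 0, 0], [-0.9, -0.015, 0, 0, 0, 0], [-1.1, -0.018, 0, 0, 0, 0], [-1.1, -0.018, 0, 0, 0, 0]]])

```text
time: 24.45
tool_pos: [524.9, 16.9, 42.2]
tcp_rot: [-180.0, 0.0, 94.2]
ft_force: [-0.5, -0.0, -2.2]
finger_gap: 25.2
grip_force: 28.5
```

Call:
play_rows(motion=[[[-0.2, -0.003, 0, 0, 0, 0], [-0.4, -0.007, 0, 0, 0, 0], [-0.6, -0.01, 0, 0, 0, 0], [-0.7, -0.012, 0, 0, 0, 0], [-0.7, -0.012, 0, 0, 0, 0]]])

```text
time: 24.95
tool_pos: [525.3, 10.1, 42.2]
tcp_rot: [-180.0, 0.0, 94.2]
ft_force: [0.2, 0.1, -1.4]
finger_gap: 25.0
grip_force: 28.5
```

Call:
play_rows(motion=[[[-0.1, 0, 0, 0, 0, 0], [-0.2, 0, 0, 0, 0, 0], [-0.2, 0, 0, 0, 0, 0]]])

```text
time: 25.25
tool_pos: [525.5, 8.1, 42.2]
tcp_rot: [180.0, 0.0, 94.3]
ft_force: [-0.1, 0.3, -3.5]
finger_gap: 25.0
grip_force: 28.5
```

Call:
play_rows(motion=[[[-0.1, 0, 0, 0, 0, 0], [-0.1, 0, 0, 0, 0, 0]]])

```text
time: 25.45
tool_pos: [525.6, 7.1, 42.2]
tcp_rot: [180.0, 0.0, 94.3]
ft_force: [-0.2, -0.5, -2.5]
finger_gap: 25.3
grip_force: 28.5
```

Call:
play_rows(motion=[[[-0.1, 0, 0, 0, 0, 0], [-0.1, 0, 0, 0, 0, 0]]])

```text
time: 25.65
tool_pos: [525.6, 6.5, 42.2]
tcp_rot: [-180.0, -0.0, 94.3]
ft_force: [0.1, 2.2, -2.4]
finger_gap: 25.1
grip_force: 28.5
```

Call:
play_rows(motion=[[[-0.1, 0, 0, 0, 0, 0], [-0.1, 0, 0, 0, 0, 0]]])

```text
time: 25.85
tool_pos: [525.6, 6.4, 42.2]
tcp_rot: [-180.0, -0.1, 94.3]
ft_force: [-0.4, 7.2, -1.1]
finger_gap: 25.1
grip_force: 28.6
```

Contact at the same depth as plate 6. I lower, release and back off.

Call:
play_rows(motion=[[[0, 0, 0.03, 0, 0, 0], [0, 0, 0.06, 0, 0, 0], [0, 0, 0.06, 0, 0, 0]]])

```text
time: 26.15
tool_pos: [525.7, 6.4, 41.9]
tcp_rot: [180.0, -0.1, 94.3]
ft_force: [-2.5, 7.7, 0.5]
finger_gap: 25.1
grip_force: 28.9
```

Call:
play_rows(motion=[[[0, 0, 0, 0, 0, 0], [0, 0, 0, 0, 0, 0], [0, 0, 0, 0, 0, 0]]], jaw=0.4)

```text
time: 26.45
tool_pos: [526.0, 4.9, 41.9]
tcp_rot: [180.0, 0.0, 94.2]
ft_force: [0.2, -0.8, 0.4]
finger_gap: 34.1
grip_force: 0.0
```

Call:
play_rows(motion=[[[0.1, 0, -0.5, 0, 0, 0], [0.3, 0, -2.5, 0, 0, 0], [1, 0, -5.5, 0, 0, 0], [3, 0, -9, 0, 0, 0], [5, 0, -13, 0, 0, 0]]])

```text
time: 26.95
tool_pos: [521.1, 55.2, 172.4]
tcp_rot: [-179.9, 0.0, 94.2]
ft_force: [0.9, 0.6, 0.0]
finger_gap: 34.2
grip_force: 0.0
```

Call:
play_rows(motion=[[[4.5, 0, -1, 0, 0, 0], [9, 0, -2, 0, 0, 0], [13.5, 0, -3, 0, 0, 0], [18, 0, -4, 0, 0, 0], [22, 0, -4, 0, 0, 0]]])

```text
time: 27.45
tool_pos: [506.1, 277.0, 214.2]
tcp_rot: [179.8, -0.1, 94.3]
ft_force: [1.0, -0.2, -0.3]
finger_gap: 34.4
grip_force: 0.0
```

```bash
python3 - <<'E'
from h import *
S=snap("scene");T=snap("top");print(sensors.sense()["tool_pos"])
a=cv2.resize(S["pixels"][195:245,250:300],(400,400),interpolation=cv2.INTER_CUBIC)
b=cv2.resize(T["pixels"][183:233,315:365],(400,400),interpolation=cv2.INTER_CUBIC)
cv2.imwrite("pics/fin.png",np.hstack([a,b])[:,:,::-1])
E
```

```text
[504.85060424 279.13584763 212.61411263]
```

View pics/fin.png

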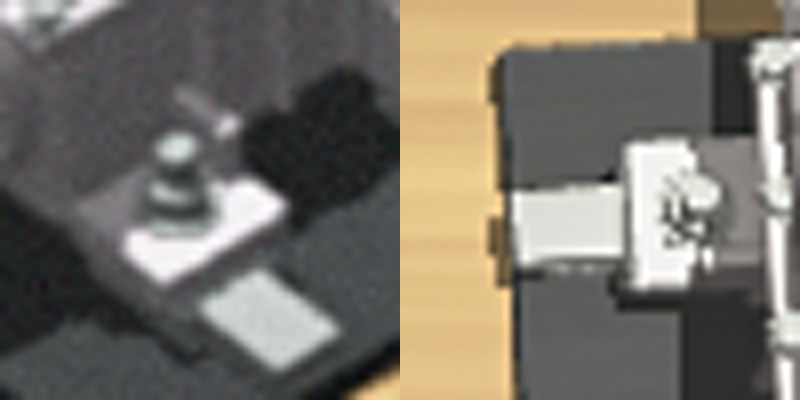

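The tabs lie stacked and flat, straight out from the foot. The tab end (top crop (513,225)) is level with the bed edge, 62 mm from the stud, as it should be when fully home. The bystanders were not touched.

```bash
python3 -c "
from bench import job
print(job.hand_in())"
```

```text
the job is handed in; nothing more can be done
None
```

I slid the 6 mm and 12 mm plates in flat, one on the other, astride the stud under drive_a's open motor-end foot until each met the stud at about 5–8 N, and handed the job in at about 27.5 s; the 6 mm plate's first grip came up rolled, so I set it back on the mat and re-gripped it.

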